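# Open the insulated carrier by its paddle latch and put the probe thermometer in

### The job

The desserts are about to be packed: open the blue insulated carrier by pulling up the steel paddle recessed in its lid until the latch trips, and raise the lid until it stands nearly upright by itself. Then lay the probe thermometer gently, flat and display side up, on the floor inside the carrier. Leave the lid standing open for the cups and leave the other things on the table where they are.

Things in the scene. Friction and masses are not known exactly. Their poses are not given: they have to be found in the camera images.
- carrier: Insulated food carrier, fixed: blue box 240 mm deep (x), 320 wide (y), 100 high; with the grey lid shut, 140 high. Origin: centre of its underside, on the table; x to its rear (hinge side), y left, z up. Walls and floor 20 mm thick, so 200 x 280 mm inside, 80 deep. A steel keeper 50 mm wide juts 8 mm inward at the middle of the front rim; black carrying grips stand out 11 mm at both ends.
- carrier_floor (a point): Centre of the carrier's inner floor (the surface), 20 mm above the table; axes as the carrier's.
- carrier_hinge (a point): Middle of the lid's hinge line, at the carrier's rear upper edge, 100 mm above the table and in the plane of the shut lid's underside; the line runs along the y axis, axes as the carrier's.
- carrier_lid (a joint): Lid angle, rad: 0 shut, grows as the front edge swings up and back, stop at 1.45. The hinge is stiff: the lid stays at any angle where it is left. 7 to 8 N up at the paddle lifts it from shut; 4 to 9 N level, to the rear, on its front edge moves it from half open on. Shut, a bolt holds it down (0.01 rad of play) until the paddle is pulled.
- lid_edge (a point): Middle of the lid's front edge face, 240 mm from the hinge line; moves with the lid (x to the hinge, y left, z out of its top). The lid is a slab 40 mm thick and 320 wide; this point is 20 mm above its underside. The steel bolt, 22 mm wide, lies along the middle of the underside, down to 16 mm below it, its end 20 mm behind the front edge.
- paddle (a joint): Paddle angle, rad: 0 at rest, flush in the lid; grows as its front edge is pulled up, stop at 0.75. A spring returns it (about 2 N at the grip at rest, 6 N at the stop). From 0.27 on the bolt is withdrawn and the lid can rise; once the lid is 0.1 rad up the paddle may go back.
- paddle_pivot (a point): Middle of the paddle's pivot line (along y) in the lid: 134 mm in front of the hinge line and 33 mm above the lid's underside; moves with the lid. The paddle lies in a black dish in the lid top, 106 mm long (x) and 124 wide (y), 32 mm deep, with 42 mm free at either side of the paddle and 32 in front of it.
- paddle_grip (a point): Grip point of the steel paddle, 46 mm in front of its pivot; moves with the paddle (x to the pivot, y along it). The paddle is a plate 40 mm wide (y), 5 thick, with sides turned down (12 mm deep in all); its free edge is 16 mm in front of this point. At rest the point is 133 mm above the table, 7 mm below the lid top and 25 mm above the dish floor.
- probe_thermometer: White probe thermometer, 198 mm long, 26 mm wide, 18 mm high, 60 g, lying loose on the table. Origin at the middle of its length on its underside; x along it towards the handle end, z up. The handle (26 mm wide, 16 mm high) runs from x = 14 to 99 mm; the thin probe, 5 mm thick, 6 mm above the underside, runs from x = 16 to -99 mm. It balances near x = 50 mm.
- gelatine_carton: Bystander: small upright carton, 42 x 62 x 126 mm, loose on the platform of the kitchen scale (40 mm high, to the right of the robot). Origin at its underside.
- twist_timer: Bystander: round white and grey kitchen timer, 66 mm across, 48 mm high, loose at the right of the table. Origin at its underside.
- steel_cup: Bystander: small steel cup, 64 mm across, 36 mm high, loose at the right of the table. Origin at its underside.

How it is judged (in metres and radians):
On the way, in this order (a step that is already met when the one before it is completed fails the run):
1. the paddle is pulled up (past 0.2 rad) while the lid is still down (value of joint paddle above 0.2 rad and value of joint carrier_lid below 0.1 rad).
2. the lid is raised to at least 1.15 rad (value of joint carrier_lid above 1.15 rad), for 0.2 s.
3. the thermometer is inside the carrier (x of probe_thermometer in the frame of carrier between -0.1 and 0.1 m and y of probe_thermometer in the frame of carrier between -0.14 and 0.14 m and z of probe_thermometer in the frame of carrier below 0.06 m), for 0.1 s.
At the end, for the whole second after the job is handed in: The lid stands open by itself at 1.15 rad (66 degrees) or more, and the thermometer lies still and face up (within 0.2 rad) on the carrier's floor, its underside no more than 8 mm above it, its middle within the inside of the box (value of joint carrier_lid above 1.15 rad and x of probe_thermometer in the frame of carrier between -0.1 and 0.1 m and y of probe_thermometer in the frame of carrier between -0.14 and 0.14 m and z of probe_thermometer in the frame of carrier below 0.028 m and angle between probe_thermometer's own z axis and vertical below 0.2 rad and linear speed of probe_thermometer below 0.02 m/s); the robot touches nothing.
It fails at once if the small carton is moved more than 25 mm (distance of gelatine_carton from where it was at the start of the episode above 0.025 m).
It fails at once if the kitchen timer is moved more than 25 mm (distance of twist_timer from where it was at the start of the episode above 0.025 m).
It fails at once if the small steel cup is moved more than 25 mm (distance of steel_cup from where it was at the start of the episode above 0.025 m).
It fails at once if the thermometer is dropped into the carrier (faster than 0.7 m/s inside it, a fall of about 25 mm) (x of probe_thermometer in the frame of carrier between -0.1 and 0.1 m and y of probe_thermometer in the frame of carrier between -0.14 and 0.14 m and z of probe_thermometer in the frame of carrier below 0.1 m and linear speed of probe_thermometer above 0.7 m/s).
It also fails if it takes over 66 s, if anything falls off the work surface, if the arm or the gripper's body presses on something with over 40 N, if the wrist force passes 120 N, or if a joint passes its speed limit or range.

### The arm

A 6-joint arm with a two-finger parallel gripper is mounted at the origin on the work surface; the furniture and walls round the work are solid. World frame = base frame: x ahead of the robot, y to its left, z up, the work surface at z = 0. Lengths are in mm, angles in rad, forces in N, time in s.
With the tool pointing down it reaches from about 275 to 750 mm from the base axis. Payload 10.2 kg.
Tool frame: the origin (TCP) lies between the finger pads; the fingertips stand 17 mm ahead of it and the grasp point (between the pads) lies 2 mm behind it (tips_ahead is the distance from the TCP to the fingertips, in mm); z points along the fingers, y is the line along which they close (so a half turn about z gives the same grasp; the last joint's range is limited). The gripper opens to 85 mm and grips with 20 to 120 N. Pads are 22 mm wide; open, the fingers measure 114 mm over their backs; the gripper's body (76 mm by 85 mm) begins 54 mm behind the grasp point. The pads swing forward as they close: fully open they stand 13 mm farther back than shut.
Start: joints at [-1.341, 0.313, 1.498, -0, 1.331, -0.223], TCP at [229.668, -472.106, 248.294] pointing down, gripper open.
Joint ranges: [-2.94, 2.94], [-0.97, 2.17], [0.19, 2.56], [-1.23, 4.37], [0.02, 3.11], [-2.88, 2.88]. Speed limits (rad/s): [2.39, 2.39, 3.01, 3.14, 3.14, 3.14].

### API

Orientations are given as a unit quaternion [w, x, y, z].
In Python, from rig import sense, capture, finish_job, boxes_of, tips_ahead gives the robot as it stands.
- The arm moves only by the tool drive_tool, never from a script. Its argument "commands" is text: rows parted by semicolons, each of 7 numbers parted by spaces: the shift along the world's x, y, z in units of 0.1 m (1.0 is 0.1 m), then the turn, a rotation vector about the world's x, y, z in units of pi/4 rad (1.0 is pi/4 rad), then the opening in per cent of the stroke, from 0 (shut) to 100 (fully open). A call has 1 to 20 rows; each row shifts and turns the commanded pose from where the row before left it; what a row does not reach is not made up. A row lasts 1/12 s, in which the tool goes at most 41.7 mm and 7.16 degrees, less where a joint would pass 70% of its speed; a pose out of reach is approached as far as the arm can. A call with a number of a shift or a turn outside -1 to 1 is refused whole. A call with a gripper value outside its range is refused whole. The fingers move at their own pace and stop on an object; "force" is the grip in N (left out, the last holds). Time passes only in rows, so rows that do not move let the fingers close. It gives the time, the measured TCP pose, the force, the opening and the grip force at its end, in the units of the state.
- sense(): the state, without advancing time (a new reading comes with each control period).
- capture(name): name is "scene" or "top" or "wrist"; returns a dict with "pixels" (400x640x3 uint8, blue, green, red), "fov_y" (degrees; the focal length in pixels is half the picture's height over the tangent of half this angle, whatever the lens; pixels are square), "cx", "cy" (the principal point, pixels), "position" and "attitude" of the camera in the world; the wrist camera has in their place "tool_from_camera" (4x4, takes a point from camera to tool coordinates, whose origin is the TCP and whose axes are the flange's). Camera axes: x right, y down, z forward; pixel columns grow to the right and rows downward; lengths in mm; the calibration is good to about 2 mm. A picture is of the moment at which its call begins: read the wrist's pose just before it. There is no depth.
- finish_job(): hands the job in; it is judged then, once.
Trained networks look in a picture, given as the dict that the camera call returned (one of the last four; its "shot" number tells which), for a name from the list of things; names that differ only in an ending like _2 or _b are one class to them, and where a whole thing is asked for, a point or a joint stands for the part that bears it (a point fixed in the world has none). Each returns a list of dicts, best first, with "confidence" (0 to 1); they miss things now and then, are a little off and sometimes report something else, mostly with a low value. They report only what shows in the picture. A call takes as long as a camera call.
- boxes_of(picture, name): "position" ([column, row] in pixels, amid what is visible of it).
The state is a dict: "time_s": time; "joints": joint angles; "dq": joint speeds; "tau": joint torques, N m; "eef_pos": TCP position; "ee_rot": TCP orientation; "force": force on the tool from outside, world axes, zero at the start; "wrist_torque": the same for the moment, N m; "grip_width": opening from 0.0 (shut) to 1.0 (fully open); "grip_force": force on a finger pad.
Only numpy, scipy, OpenCV 4.12 (cv2) and the standard library are available. Lean on these libraries where they do the work, as an engineer would, in place of code of your own. Each camera call takes 0.05 s, during which the arm holds its last target. There are 200 camera calls.

## Working session

There is one attempt and no reset: what is moved stays moved. The work goes in short steps, Python scripts to look and compute and a tool call to move; the robot and the scene stay as the last step left them, time stands still between calls to the robot, and variables do not carry over. Pictures are saved under pics/ and viewed, at most 10 in all, crops included, and the job is handed in when it is done.

Besides the shell and the picture viewer there is one more tool, called as name(argument=value, ...) on one line, values as JSON. drive_tool: Moves the arm, as the interface text tells. Shifts and turns lie within -1 to 1; 1 stands for 0.1 m of shift or pi/4 rad of turn. Its arguments: {"type":"object","properties":{"commands":{"type":"string"},"force":{"type":"number"}},"required":["commands"]}

```bash
mkdir -p pics; cat > h.py <<'E'
import numpy as np, cv2
from scipy.spatial.transform import Rotation as R
from rig import sense, capture, finish_job, boxes_of, tips_ahead
def q2R(q): return R.from_quat([q[1],q[2],q[3],q[0]]).as_matrix()
def campose(p,s=None):
    if 'position' in p:
        a=np.array(p['attitude'],float); Rm=a if a.shape==(3,3) else q2R(a)
        return np.array(p['position'],float),Rm
    T=np.array(p['tool_from_camera']);Rt=q2R(s['ee_rot'])
    return np.array(s['eef_pos'])+Rt@T[:3,3],Rt@T[:3,:3]
def f(p): return 200/np.tan(np.radians(p['fov_y'])/2)
def toZ(p,uv,z,s=None):
    c,Rm=campose(p,s); d=Rm@np.array([(uv[0]-p['cx'])/f(p),(uv[1]-p['cy'])/f(p),1])
    return c+d*(z-c[2])/d[2]
def proj(p,X,s=None):
    c,Rm=campose(p,s); v=Rm.T@(np.array(X)-c); return v[:2]/v[2]*f(p)+[p['cx'],p['cy']]
E
python3 - <<'E'
from h import *
s=sense();print(s['eef_pos'],s['ee_rot'],tips_ahead)
for n in ['scene','top']:
    p=capture(n);cv2.imwrite(f'pics/{n}0.png',p['pixels']);print(n,p['position'],p['attitude'],p['fov_y'],p['cx'],p['cy'])
    for t,z in [('carrier',70),('lid_edge',120),('paddle_grip',133),('probe_thermometer',10),('gelatine_carton',103),('twist_timer',24),('steel_cup',18)]:
        for b in boxes_of(p,t)[:2]: print(t,b['position'],round(b['confidence'],2),toZ(p,b['position'],z).round())
E
```

```text
[ 229.62931838 -471.84537463  247.74852389] [-6.49783426e-04  9.74476943e-01  2.24486672e-01  9.30422909e-06] 17.0
scene [-68.11252101 964.38470358 731.26613693] [ 0.11351691 -0.20505881  0.83156883 -0.50354551] 46.55020785014077 309.177733972232 197.26206561456297
carrier [232.8, 233.6] 0.9 [574. 125.  70.]
lid_edge [232.6, 221.4] 0.81 [560. 141. 120.]
paddle_grip [256.9, 213.5] 0.68 [515.  96. 133.]
probe_thermometer [233.0, 234.2] 0.64 [630.  51.  10.]
probe_thermometer [325.7, 195.6] 0.51 [ 499. -294.   10.]
gelatine_carton [406.1, 171.7] 0.67 [ 268. -411.  103.]
gelatine_carton [255.5, 214.3] 0.44 [545.  58. 103.]
twist_timer [319.0, 173.7] 0.71 [ 582. -412.   24.]
twist_timer [233.8, 219.9] 0.41 [661.   3.  24.]
top [ 247.44205023    9.51168098 1630.43490503] [-0.01837557  0.70938269 -0.69971231  0.08271162] 42.58326110420522 316.4005101268179 201.85149842864672
carrier [238.8, 171.9] 0.88 [562. 107.  70.]
lid_edge [237.0, 167.2] 0.65 [566. 110. 120.]
paddle_grip [242.5, 176.6] 0.77 [535.  92. 133.]
probe_thermometer [367.1, 192.3] 0.5 [ 517. -303.   10.]
gelatine_carton [399.0, 268.1] 0.75 [ 273. -380.  103.]
twist_timer [408.1, 168.6] 0.64 [ 596. -436.   24.]
twist_timer [242.3, 176.3] 0.54 [557.  99.  24.]
steel_cup [410.1, 223.3] 0.54 [ 418. -441.   18.]
steel_cup [241.3, 178.2] 0.17 [552. 102.  18.]
```

```bash
python3 - <<'E'
from h import *
a=cv2.imread('pics/top0.png');b=cv2.imread('pics/scene0.png')
a=cv2.resize(a[90:310,170:450],None,fx=2.8,fy=2.8,interpolation=cv2.INTER_CUBIC)
cv2.imwrite('pics/topc.png',a)
b=cv2.resize(b[110:330,130:450],None,fx=2.5,fy=2.5,interpolation=cv2.INTER_CUBIC)
cv2.imwrite('pics/scenec.png',b)
E
```

```text
(no output)
```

View pics/topc.png

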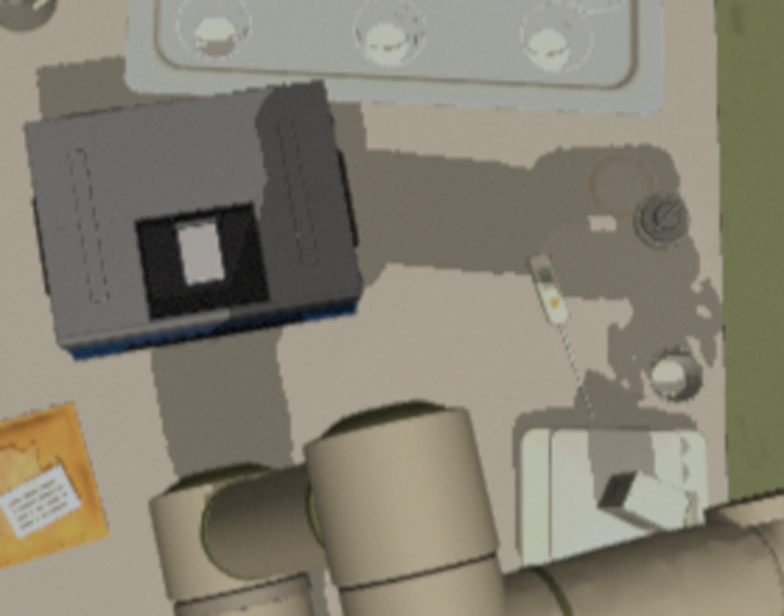

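View pics/scenec.png

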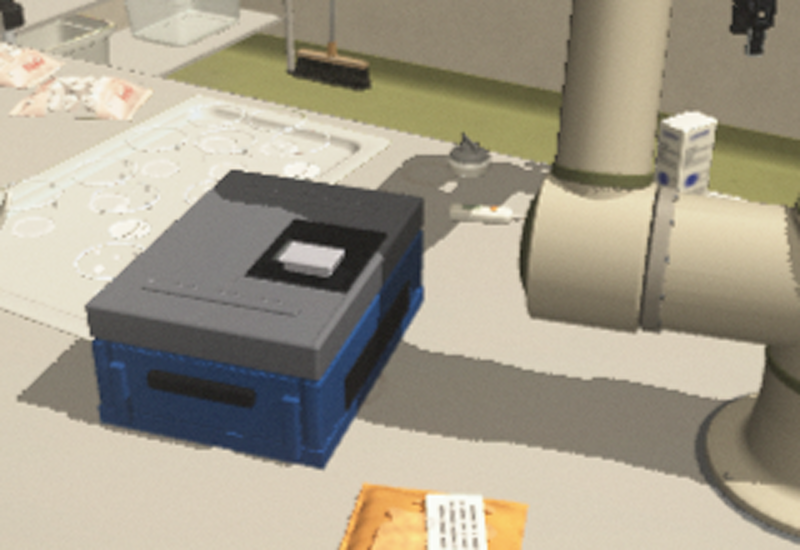

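The top view shows the carrier, yawed by a few degrees, with lid corners in the crop near (25,125), (322,82), (358,298) and (65,345). The paddle is at about (201,252). The thermometer handle runs from (537,255) to (560,322), with the probe tip at about (590,413). The cup, timer and carton stand to the right.

```bash
python3 - <<'E'
from h import *
import h
p=capture('top')
g=lambda u,v,z: toZ(p,[170+u/2.8,90+v/2.8],z)
c=[g(*q,140) for q in [(25,125),(322,82),(358,297),(65,342)]]
for x in c: print(x.round())
print('centre',np.mean(c,0).round())
l=(c[0]+c[3])/2-(c[1]+c[2])/2; print('yaw from y',np.arctan2(-l[0],l[1]),np.linalg.norm(l))
l=(c[0]+c[1])/2-(c[3]+c[2])/2; print('yaw from x',np.arctan2(l[1],l[0]),np.linalg.norm(l))
print('paddle corners',[g(*q,138).round() for q in [(177,226),(215,221),(224,280),(187,285)]])
h1,h2,t=g(536,256,16),g(561,320,16),g(590,413,8)
print(h1,h2,t,np.linalg.norm(h1-h2),np.linalg.norm(h1-t)); d=h1-t; print('therm yaw',np.arctan2(d[1],d[0]))
E
```

```text
[654. 280. 140.]
[712. -30. 140.]
[480. -71. 140.]
[427. 229. 140.]
centre [568. 102. 140.]
yaw from y 0.17969228378405527 309.86754986794
yaw from x 0.19714544033535975 234.5003726218911
paddle corners [array([551., 119., 138.]), array([558.,  80., 138.]), array([495.,  69., 138.]), array([489., 107., 138.])]
[ 551.5299458  -283.23547235   16.        ] [ 477.4017534  -311.93891508   16.        ] [ 371.44612293 -346.40844856    8.        ] 79.49136136983647 191.01049233033035
therm yaw 0.33738521595894355
```

drive_tool(commands="0 0 0.3 0 0 0 70;0.17 0.35 0.02 0 0 -0.021 70;0.17 0.35 0.02 0 0 -0.021 70;0.17 0.35 0.02 0 0 -0.021 70;0.17 0.35 0.02 0 0 -0.021 70;0.17 0.35 0.02 0 0 -0.021 70;0.17 0.35 0.02 0 0 -0.021 70;0.17 0.35 0.02 0 0 -0.021 70;0.17 0.35 0.02 0 0 -0.021 70;0.17 0.35 0.02 0 0 -0.021 70;0.17 0.35 0.02 0 0 -0.021 70;0.17 0.35 0.02 0 0 -0.021 70;0.17 0.35 0.02 0 0 -0.021 70;0.17 0.35 0.02 0 0 -0.021 70;0.17 0.35 0.02 0 0 -0.021 70;0.17 0.35 0.02 0 0 -0.021 70;0.07 0.03 0 0 0 -0.021 70;0 0 0 0 0 0 70;0 0 0 0 0 0 70")

```text
time_s: 2.43
eef_pos: [491.5, 55.5, 308.0]
ee_rot: [0.0, 0.996, 0.095, -0.0]
force: [0.9, 0.3, 0.1]
grip_width: 0.699
grip_force: 0.0
```

```bash
python3 - <<'E'
from h import *
s=sense();print(s['eef_pos'],s['ee_rot'],s['time_s'],s['grip_width'])
p=capture('wrist');cv2.imwrite('pics/w1.png',p['pixels']);print(np.round(p['tool_from_camera'],3))
for t,z in [('paddle_grip',136),('paddle_pivot',136),('lid_edge',120)]:
    for b in boxes_of(p,t)[:2]: print(t,b['position'],round(b['confidence'],2),toZ(p,b['position'],z,s).round())
E
```

```text
[491.48480177  55.51992004 307.97748086] [ 9.59247099e-05  9.95504183e-01  9.47167064e-02 -3.96407955e-04] 2.4333 0.6988107433532316
[[ 0.00000e+00 -9.49000e-01 -3.15000e-01  8.12270e+01]
 [ 1.00000e+00  0.00000e+00 -0.00000e+00  7.09000e-01]
 [ 1.00000e-03 -3.15000e-01  9.49000e-01 -1.25097e+02]
 [ 0.00000e+00  0.00000e+00  0.00000e+00  1.00000e+00]]
paddle_grip [283.8, 131.2] 0.58 [528.  92. 136.]
paddle_pivot [280.8, 106.9] 0.77 [547.  97. 136.]
lid_edge [280.1, 103.6] 0.81 [548. 100. 120.]
```

View pics/w1.png

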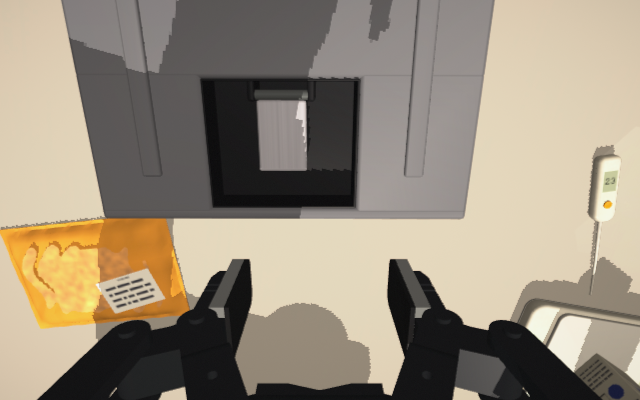

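The wrist view shows the lid aligned with the tool. The front lid edge lies along row 217, from columns 105 to 465. The paddle spans (257,100) to (307,170), with the pivot at about (281,95).

```bash
python3 - <<'E'
from h import *
s=sense();p=capture('wrist')
for n,q,z in [('FL',(105,217),140),('FR',(465,217),140),('pfl',(260,170),136),('pfr',(308,170),136),('pivot',(281,95),133),('dishFL',(213,207),140),('dishFR',(355,207),140)]: print(n,toZ(p,q,z,s).round(1))
y=.188;C=np.array([568,102,0]);Rz=R.from_euler('z',y).as_matrix()
for n,X in [('FL',(-120,160,140)),('FR',(-120,-160,140)),('pfl',(-76,20,136)),('grip',(-60,0,135)),('piv',(-14,0,133))]:
    W=C+Rz@X; print(n,W.round(1),proj(p,W,s).round(1))
h1=toZ(p,(605,157),16,s);h2=toZ(p,(600,220),16,s);print(h1,h2,toZ(p,(591,293),8,s))
E
```

```text
FL [425.2 233.5 140. ]
FR [484.3 -77.6 140. ]
pfl [491.6 105.8 136. ]
pfr [499.3  65.5 136. ]
pivot [555.6  97.8 133. ]
dishFL [452.3 141.  140. ]
dishFR [475.4  19.5 140. ]
FL [420.2 236.8 140. ] [101.2 221.6]
FR [480.  -77.6 140. ] [463.5 221.5]
pfl [489.6 107.4 136. ] [257.7 171.9]
grip [509.1  90.8 135. ] [280.6 153.2]
piv [554.2  99.4 133. ] [278.9  96.3]
[ 551.35722981 -278.57069449   16.        ] [ 475.33350401 -307.11222283   16.        ] [ 370.49979577 -348.35945288    8.        ]
```

drive_tool(commands="0.195 0.335 -0.1 0 0 0 70;0 0 -0.3 0 0 0 70;0 0 -0.3 0 0 0 70;0 0 -0.3 0 0 0 70;0 0 -0.3 0 0 0 70;0 0 -0.2 0 0 0 70;0 0 -0.09 0 0 0 70;0 0 -0.09 0 0 0 70;0 0 -0.09 0 0 0 70;0 0 0 0 0 0 70")

```text
time_s: 3.52
eef_pos: [511.0, 89.2, 130.6]
ee_rot: [-0.0, 0.996, 0.094, -0.0]
force: [0.0, -0.8, -0.3]
grip_width: 0.704
grip_force: 0.0
```

drive_tool(commands="0 0 0 0 0 0 30;0 0 0 0 0 0 30;0 0 0 0 0 0 30;0 0 0 0 0 0 30;0 0 0 0 0 0 30;0 0 0 0 0 0 30", force=40)

```text
time_s: 4.02
eef_pos: [511.2, 90.5, 132.5]
ee_rot: [-0.001, 0.996, 0.094, 0.001]
force: [-3.8, 6.6, 3.9]
grip_width: 0.462
grip_force: 40.6
```

drive_tool(commands="0.002 0 0.04 -0.017 0.0875 0 30;0.004 0.001 0.04 -0.017 0.0875 0 30;0.008 0.0015 0.04 -0.017 0.0875 0 30;0.012 0.002 0.04 -0.017 0.0875 0 30;0.012 0.002 0.04 -0.017 0.0875 0 30;0 0 0 0 0 0 30")

```text
time_s: 4.52
eef_pos: [514.5, 91.2, 151.0]
ee_rot: [0.016, 0.98, 0.093, -0.177]
force: [-6.7, 4.9, -0.9]
grip_width: 0.455
grip_force: 42.2
```

drive_tool(commands="0.02 0.004 0.059 -0.004 0.021 0 30;0.02 0.004 0.059 -0.004 0.021 0 30;0.02 0.004 0.059 -0.004 0.021 0 30;0.0255 0.005 0.056 -0.004 0.021 0 30;0.0255 0.005 0.056 -0.004 0.021 0 30;0.0255 0.005 0.056 -0.004 0.021 0 30;0 0 0 0 0 0 30")

```text
time_s: 5.1
eef_pos: [528.4, 93.8, 186.1]
ee_rot: [0.021, 0.97, 0.092, -0.224]
force: [-4.0, 6.3, -4.3]
grip_width: 0.457
grip_force: 42.0
```

drive_tool(commands="0.0305 0.006 0.053 -0.004 0.021 0 30;0.0305 0.006 0.053 -0.004 0.021 0 30;0.0305 0.006 0.053 -0.004 0.021 0 30;0.035 0.0067 0.05 -0.004 0.021 0 30;0.035 0.0067 0.05 -0.004 0.021 0 30;0.035 0.0067 0.05 -0.004 0.021 0 30;0.041 0.0077 0.0457 -0.004 0.021 0 30;0.041 0.0077 0.0457 -0.004 0.021 0 30;0.041 0.0077 0.0457 -0.004 0.021 0 30;0 0 0 0 0 0 30")

```text
time_s: 5.93
eef_pos: [561.0, 100.0, 229.4]
ee_rot: [0.027, 0.951, 0.091, -0.296]
force: [0.7, 6.3, -8.9]
grip_width: 0.457
grip_force: 42.1
```

```bash
python3 - <<'E'
from h import *
p=capture('scene');b=p['pixels']
b=cv2.resize(b[60:320,130:450],None,fx=2.3,fy=2.3,interpolation=cv2.INTER_CUBIC)
cv2.imwrite('pics/s2.png',b)
E
```

```text
(no output)
```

View pics/s2.png

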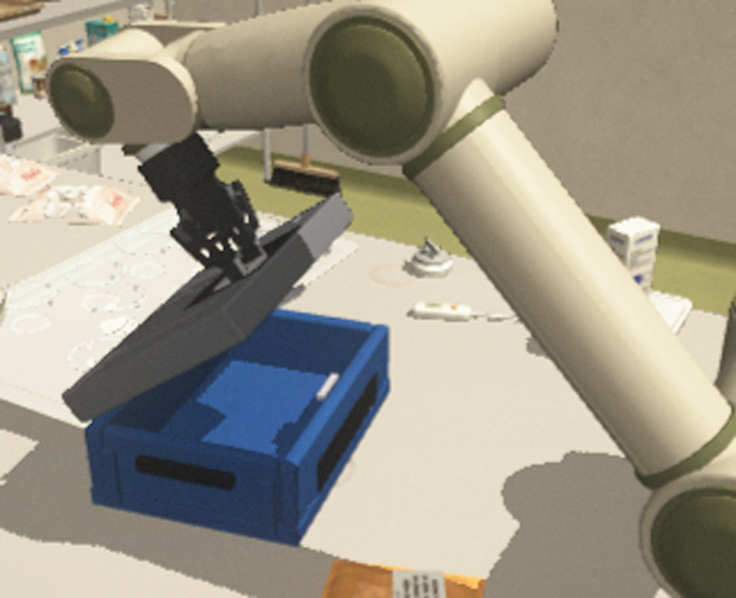

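The lid stands at about 0.5 rad with the paddle held in the fingers. I'll lift it further before changing the contact.

drive_tool(commands="0.045 0.0085 0.041 -0.004 0.022 0 30;0.045 0.0085 0.041 -0.004 0.022 0 30;0.045 0.0085 0.041 -0.004 0.022 0 30;0.048 0.009 0.037 -0.004 0.022 0 30;0.048 0.009 0.037 -0.004 0.022 0 30;0.048 0.009 0.037 -0.004 0.022 0 30;0.052 0.01 0.031 -0.004 0.022 0 30;0.052 0.01 0.031 -0.004 0.022 0 30;0.052 0.01 0.031 -0.004 0.022 0 30;0 0 0 0 0 0 30")

```text
time_s: 6.82
eef_pos: [604.3, 108.3, 262.2]
ee_rot: [0.034, 0.924, 0.089, -0.371]
force: [-0.4, 7.0, -4.0]
grip_width: 0.457
grip_force: 42.6
```

drive_tool(commands="0.055 0.0105 0.026 -0.004 0.022 0 30;0.055 0.0105 0.026 -0.004 0.022 0 30;0.055 0.0105 0.026 -0.004 0.022 0 30;0.057 0.0107 0.02 -0.004 0.022 0 30;0.057 0.0107 0.02 -0.004 0.022 0 30;0.057 0.0107 0.02 -0.004 0.022 0 30;0 0 0 0 0 0 30")

```text
time_s: 7.4
eef_pos: [617.4, 110.8, 269.2]
ee_rot: [0.038, 0.905, 0.088, -0.414]
force: [6.4, 9.0, -11.1]
grip_width: 0.457
grip_force: 42.9
```

```bash
python3 - <<'E'
from h import *
s=sense();print(np.round(s['joints'],2),s['force'])
p=capture('scene');b=p['pixels']
b=cv2.resize(b[60:320,130:450],None,fx=2.3,fy=2.3,interpolation=cv2.INTER_CUBIC)
cv2.imwrite('pics/s3.png',b)
E
```

```text
[ 0.04  1.16  0.19 -0.24  2.63  1.26] [  6.40273855   8.96341437 -11.05580947]
```

View pics/s3.png

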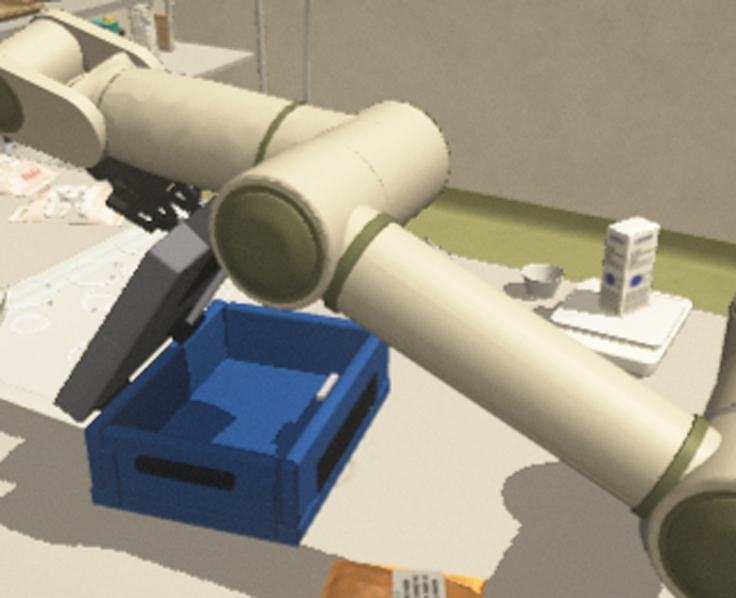

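The arm is at the elbow limit, with the lid at about 0.88 rad and standing. I'll let go, back out upward, and push the front edge from the front.

drive_tool(commands="0 0 0 0 0 0 72;0 0 0 0 0 0 72;0 0 0 0 0 0 72;0 0 0 0 0 0 72;0 0 0.15 0.024 -0.125 0 72;0 0 0.15 0.024 -0.125 0 72;0 0 0.15 0.024 -0.125 0 72;0 0 0.15 0.024 -0.125 0 72;0 0 0.15 0.024 -0.125 0 72;0 0 0.15 0.024 -0.125 0 72;0 0 0.15 0.024 -0.125 0 50;0 0 0.15 0.024 -0.125 0 0;0 0 0 0 0 0 0")

```text
time_s: 8.53
eef_pos: [615.6, 109.6, 397.0]
ee_rot: [0.002, 0.995, 0.095, -0.023]
force: [-0.5, -0.1, 1.4]
grip_width: 0.299
grip_force: 0.0
```

drive_tool(commands="-0.27 -0.18 0 0 0 0 0;-0.27 -0.18 0 0 0 0 0;-0.27 -0.18 0 0 0 0 0;-0.27 -0.18 0 0 0 0 0;0 0 -0.3 0 0 0 0;0 0 -0.3 0 0 0 0;0 0 -0.3 0 0 0 0;0 0 -0.17 0 0 0 0;0 0 0 0 0 0 0")

```text
time_s: 9.28
eef_pos: [507.7, 37.7, 279.8]
ee_rot: [0.001, 0.995, 0.095, -0.035]
force: [0.0, -0.1, -1.1]
grip_width: -0.002
grip_force: 0.0
```

```bash
python3 - <<'E'
from h import *
p=capture('scene');b=p['pixels']
b=cv2.resize(b[60:320,130:450],None,fx=2.3,fy=2.3,interpolation=cv2.INTER_CUBIC)
cv2.imwrite('pics/s4.png',b)
C=np.array([570,101,0]);Rz=R.from_euler('z',.188).as_matrix()
for a in [.7,.8,.9,1.0]:
  for y in (160,-160):
    for h in (0,40):
      X=np.array([120-240*np.cos(a)+h*np.sin(a),y,100+240*np.sin(a)+h*np.cos(a)]);print(a,y,h,((proj(p,C+Rz@X)-[130,60])*2.3).round())
E
```

```text
0.7 160 0 [234. 320.]
0.7 160 40 [207. 287.]
0.7 -160 0 [347. 200.]
0.7 -160 40 [327. 174.]
0.8 160 0 [217. 301.]
0.8 160 40 [187. 270.]
0.8 -160 0 [334. 185.]
0.8 -160 40 [311. 160.]
0.9 160 0 [198. 283.]
0.9 160 40 [166. 254.]
0.9 -160 0 [320. 171.]
0.9 -160 40 [294. 148.]
1.0 160 0 [178. 267.]
1.0 160 40 [143. 241.]
1.0 -160 0 [304. 158.]
1.0 -160 40 [277. 137.]
```

View pics/s4.png

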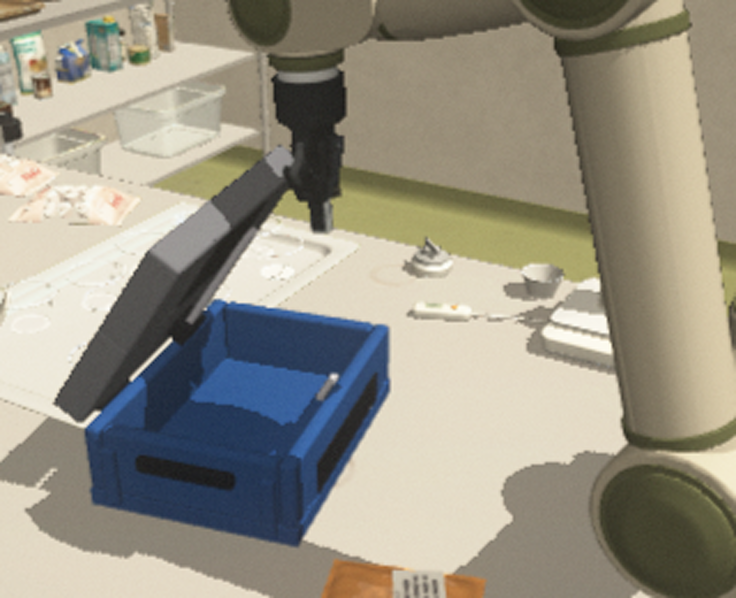

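The lid stays at about 0.97 rad by itself, its left lower corner at (182,272). The closed fingers are in front of its edge, so I push now.

drive_tool(commands="0.15 0.028 0 0 0 0 0;0.15 0.028 0 0 0 0 0;0.15 0.028 0.03 0 0 0 0;0.1 0.019 0.05 0 0 0 0;0.1 0.019 0.05 0 0 0 0;0.1 0.019 0.05 0 0 0 0;0.1 0.019 0.05 0 0 0 0;0.1 0.019 0.05 0 0 0 0;0.1 0.019 0.05 0 0 0 0;0 0 0 0 0 0 0")

```text
time_s: 10.17
eef_pos: [615.1, 57.6, 318.3]
ee_rot: [0.002, 0.995, 0.095, -0.029]
force: [-0.3, 0.1, -0.1]
grip_width: 0.001
grip_force: 0.0
```

```bash
python3 - <<'E'
from h import *
p=capture('scene');b=p['pixels']
b=cv2.resize(b[60:320,130:450],None,fx=2.3,fy=2.3,interpolation=cv2.INTER_CUBIC)
cv2.imwrite('pics/s5.png',b)
C=np.array([570,101,0]);Rz=R.from_euler('z',.188).as_matrix()
for a in [1,1.1,1.2,1.3]:
  for y in (160,):
    for h in (0,40):
      X=np.array([120-240*np.cos(a)+h*np.sin(a),y,100+240*np.sin(a)+h*np.cos(a)]);print(a,y,h,((proj(p,C+Rz@X)-[130,60])*2.3).round())
E
```

```text
1 160 0 [178. 267.]
1 160 40 [143. 241.]
1.1 160 0 [157. 252.]
1.1 160 40 [121. 229.]
1.2 160 0 [135. 239.]
1.2 160 40 [ 97. 220.]
1.3 160 0 [112. 229.]
1.3 160 40 [ 74. 213.]
```

View pics/s5.png

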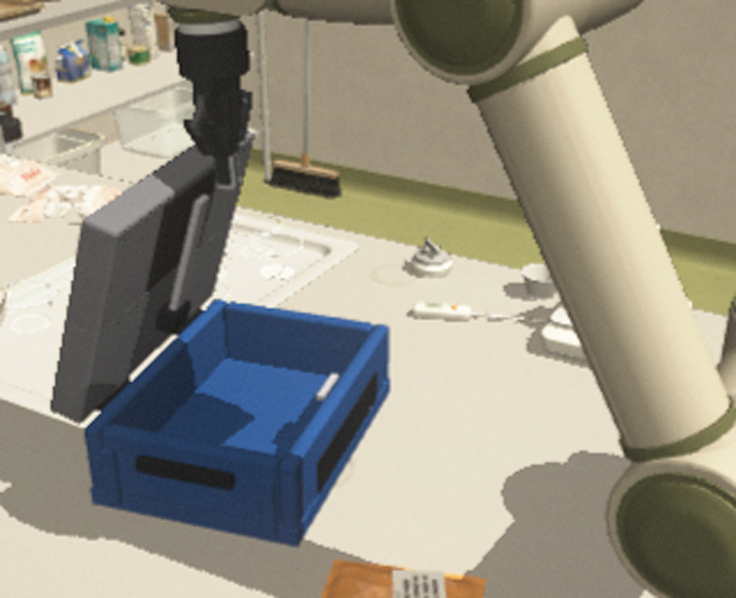

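drive_tool(commands="0.08 0.015 0.02 0 0 0 0;0.07 0.014 0.02 0 0 0 0;0 0 0 0 0 0 0;-0.3 -0.056 0 0 0 0 0;-0.3 -0.056 0 0 0 0 0;-0.3 -0.056 0 0.014 -0.075 0 0;-0.04 -0.35 -0.1 0 0 0.023 0;-0.01 -0.37 -0.16 0 0 0.023 60;-0.01 -0.37 -0.16 0 0 0.023 60;0 -0.37 -0.16 0 0 0.023 60;0 -0.37 -0.16 0 0 0.023 60;0 -0.37 -0.16 0 0 0.023 60;0 -0.37 -0.16 0 0 0.023 60;0 -0.37 -0.16 0 0 0.023 60;0 -0.25 -0.1 0 0 0.023 60;0 0 0 0 0 0 60;0 0 0 0 0 0 60")

```text
time_s: 11.63
eef_pos: [532.2, -276.2, 188.5]
ee_rot: [-0.001, 0.985, 0.175, -0.0]
force: [0.3, 0.6, 0.3]
grip_width: 0.597
grip_force: 0.0
```

```bash
python3 - <<'E'
from h import *
s=sense();print(s['eef_pos'],s['ee_rot'],s['time_s'],s['grip_width'])
M=q2R(s['ee_rot']);print('z',M[:,2],'yaw x',np.arctan2(M[1,0],M[0,0]))
p=capture('wrist');cv2.imwrite('pics/w2.png',p['pixels'])
for b in boxes_of(p,'probe_thermometer')[:2]: print(b['position'],b['confidence'],toZ(p,b['position'],10,s))
for X in [(551.5,-281,16),(476.5,-309.5,16),(371,-347.5,8)]: print(proj(p,X,s))
E
```

```text
[ 532.19900857 -276.17437202  188.47632871] [-1.00861505e-03  9.84626242e-01  1.74671515e-01 -8.57451816e-05] 11.6333 0.5967035409090852
z [-5.21206551e-04  1.95626322e-03 -9.99997951e-01] yaw x 0.3511442863781543
[334.8, 208.0] 0.55 [ 511.94026856 -298.78933899   10.        ]
[332.13048132 162.26053437]
[332.17139148 248.12319159]
[330.09050501 342.69125972]
```

View pics/w2.png

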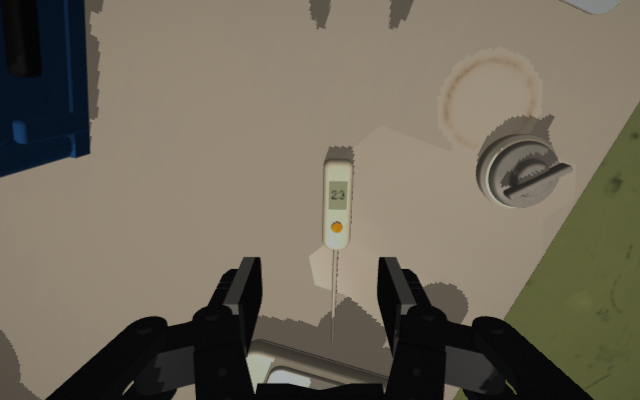

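The handle spans (339,160) to (336,248) with the probe tip at (332,342), which agrees with the top view.

```bash
python3 - <<'E'
from h import *
s=sense();p=capture('wrist')
a,b,t=[toZ(p,q,z,s) for q,z in [((339,160),16),((336,248),16),((332,342),8)]]
d=a-t;u=d/np.linalg.norm(d);print(a,b,t,np.linalg.norm(d),np.arctan2(d[1],d[0]));print('grasp',a-49*u)
E
```

```text
[ 556.16372218 -284.60691347   16.        ] [ 478.44507713 -311.88204162   16.        ] [ 372.9142809  -348.53802457    8.        ] 194.2460931229963 0.33567205733963235
grasp [ 509.93770816 -300.73400459   13.98194139]
```

drive_tool(commands="-0.22 -0.24 -0.1 0 0 -0.02 60;0 0 -0.35 0 0 0 60;0 0 -0.35 0 0 0 60;0 0 -0.35 0 0 0 60;0 0 -0.3 0 0 0 60;0 0 -0.15 0 0 0 60;0 0 -0.09 0 0 0 60;0 0 0 0 0 0 60;0 0 0 0 0 0 0;0 0 0 0 0 0 0;0 0 0 0 0 0 0;0 0 0 0 0 0 0;0 0 0 0 0 0 0;0 0 0 0 0 0 0;0 0 0 0 0 0 0", force=30)

```text
time_s: 13.03
eef_pos: [511.8, -299.8, 21.8]
ee_rot: [0.001, 0.986, 0.168, 0.001]
force: [0.2, 2.2, 6.9]
grip_width: 0.289
grip_force: 30.0
```

drive_tool(commands="0 0 0.1 0 0 0 0;0 0 0.3 0 0 0 0;0 0 0.4 0 0 0 0;0 0 0.4 0 0 0 0;0 0 0.4 0 0 0 0;0 0.2 0.3 0 0 0.1 0;0 0.34 0 0 0 0.14 0;0 0.34 0 0 0 0.14 0;0 0.34 0 0 0 0.14 0;0 0.34 0 0 0 0.14 0;0 0.34 0 0 0 0.14 0;0 0.34 0 0 0 0.14 0;0.02 0.34 0 0 0 0.14 0;0.02 0.34 0 0 0 0.14 0;0.03 0.34 0 0 0 0.14 0;0.03 0.34 0 0 0 0.14 0;0.04 0.34 0 0 0 0.14 0;0 0.3 0 0 0 0.14 0;0 0.2 0 0 0 0.03 0;0 0 0 0 0 0 0")

```text
time_s: 14.7
eef_pos: [524.4, 147.9, 210.9]
ee_rot: [-0.0, 0.636, 0.772, 0.0]
force: [0.3, -0.7, -0.5]
grip_width: 0.288
grip_force: 29.8
```

```bash
python3 - <<'E'
from h import *
s=sense();print(s['eef_pos'],s['ee_rot'],s['time_s'],s['grip_width'],s['grip_force'],np.round(s['joints'],2))
M=q2R(s['ee_rot']);print('z',M[:,2],'yaw x',np.arctan2(M[1,0],M[0,0]))
b=capture('scene')['pixels'][60:320,130:450];w=capture('wrist')['pixels']
b=cv2.resize(b,(480,390));w=cv2.resize(w,(480,300)) 
cv2.imwrite('pics/s6.png',np.hstack([b[:, :400],cv2.resize(w[:,40:440],(400,390))]))
E
```

```text
[524.40709305 147.87048775 210.93391846] [-4.11601102e-04  6.35556040e-01  7.72054500e-01  4.46824479e-04] 14.7 0.28820019417961407 29.80664020346012 [ 0.06  0.39  1.49  0.    1.26 -0.13]
z [-6.75929723e-05  1.21313683e-03 -9.99999262e-01] yaw x 1.764135420846762
```

View pics/s6.png

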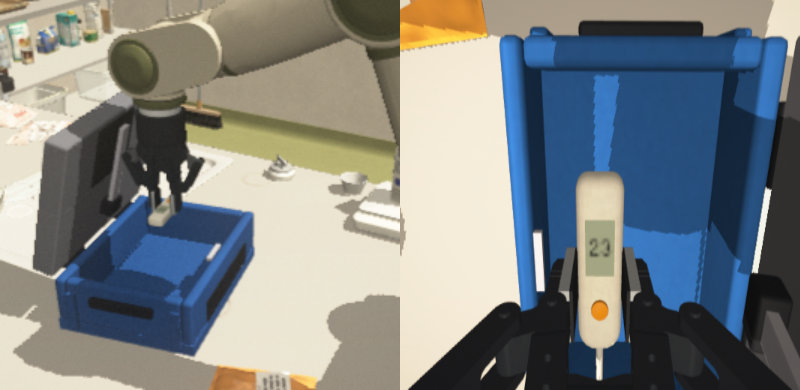

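drive_tool(commands="0 -0.03 -0.2 0 0 0 0;0 0 -0.25 0 0 0 0;0 0 -0.25 0 0 0 0;0 0 -0.25 0 0 0 0;0 0 -0.25 0 0 0 0;0 0 -0.2 0 0 0 0;0 0 -0.1 0 0 0 0;0 0 -0.07 0 0 0 0;0 0 -0.04 0 0 0 0;0 0 -0.03 0 0 0 0;0 0 -0.02 0 0 0 0;0 0 0 0 0 0 0;0 0 0 0 0 0 0")

```text
time_s: 15.88
eef_pos: [525.2, 141.7, 44.5]
ee_rot: [-0.0, 0.637, 0.77, 0.0]
force: [0.3, -0.5, -0.2]
grip_width: 0.289
grip_force: 29.8
```

Contact is expected at about 42 mm. I'll go down in small steps until force shows, then open a little.

drive_tool(commands="0 0 -0.015 0 0 0 0;0 0 -0.015 0 0 0 0;0 0 0 0 0 0 0;0 0 0 0 0 0 0")

```text
time_s: 16.22
eef_pos: [525.3, 141.7, 41.8]
ee_rot: [-0.0, 0.637, 0.771, 0.0]
force: [-2.9, -0.5, 7.1]
grip_width: 0.295
grip_force: 30.7
```

Contact: 7 N at 41.8 mm, as it was on the table. I'll release and rise.

drive_tool(commands="0 0 0.01 0 0 0 34;0 0 0 0 0 0 38;0 0 0 0 0 0 45;0 0 0 0 0 0 48;0 0 0 0 0 0 48;0 0 0.05 0 0 0 48;0 0 0.1 0 0 0 48;0 0 0.2 0 0 0 48;0 0 0.25 0 0 0 48;0 0 0.25 0 0 0 48;0 0 0.25 0 0 0 48;0 0 0.25 0 0 0 48;0 0 0.25 0 0 0 48;-0.2 0 0.2 0 0 0 48;-0.3 0 0.2 0 0 0 48;-0.3 0 0.1 0 0 0 48;0 0 0 0 0 0 48;0 0 0 0 0 0 48")

```text
time_s: 17.72
eef_pos: [444.5, 141.8, 253.7]
ee_rot: [0.001, 0.637, 0.771, 0.001]
force: [0.7, -0.5, 0.1]
grip_width: 0.483
grip_force: 0.0
```

```bash
python3 - <<'E'
from h import *
s=sense();print(s['eef_pos'],s['time_s'],s['force'])
p=capture('wrist');w=p['pixels'];b=capture('scene')['pixels'][60:320,130:450]
cv2.imwrite('pics/f.png',np.hstack([cv2.resize(b,(394,320)),cv2.resize(w[:,:500],(400,320))]))
q=capture('top')
for z in boxes_of(q,'probe_thermometer')[:2]: print(z['position'],z['confidence'],toZ(q,z['position'],30))
E
```

```text
[444.45762341 141.76934857 253.6599896 ] 17.7167 [ 0.72844047 -0.53751346  0.12466676]
```

View pics/f.png

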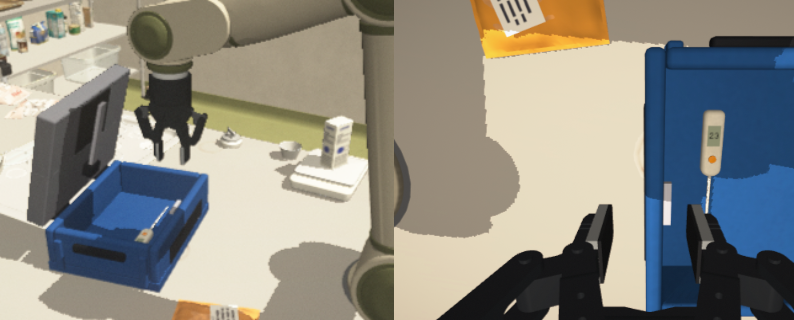

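The thermometer lies face up on the carrier floor, with its handle at about (712,145) in the wrist half of the picture. The lid stands open, the arm is clear, and the bystanders have not moved.

```bash
python3 -c "
from rig import finish_job
print(finish_job())"
```

```text
the job is handed in; nothing more can be done
None
```

The job is handed in: the carrier is open with its lid standing by itself at about 1.3 rad, the thermometer lies flat and face up on the carrier floor, and the other things look untouched; no verdict came back.

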